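# Set the lanes of a bench rail with a gap gauge

## Robot

A 6-joint arm with a two-finger parallel gripper is mounted at the origin on the work surface; the furniture and walls round the work are solid. World frame = base frame: x ahead of the robot, y to its left, z up, the work surface at z = 0. Lengths are in m, angles in rad, forces in N, time in s.
With the tool pointing down it reaches from about 0.2 to 0.875 m from the base axis. Payload 3.4 kg.
Tool frame: the origin (TCP) lies at the centre of the arm's flange, where the gripper is bolted on; the fingertips stand 199 mm ahead of it and the grasp point (between the pads) lies 180 mm ahead of it; z points along the fingers, y is the line along which they close (so a half turn about z gives the same grasp; the last joint's range is limited). The gripper opens to 94 mm and grips with 3 to 60 N. Pads are 16 mm wide; open, the fingers measure 119 mm over their backs; the gripper's body (75 mm by 177 mm) begins 78 mm behind the grasp point.
Start: joints at [-0.783, 0.276, 1.505, -0, 1.361, -0.121], TCP at [0.454, -0.353, 0.405] pointing down, gripper open.
Joint ranges: [-2.89, 2.89], [-0.75, 2.08], [0.22, 2.7], [-1.18, 4.32], [0.11, 2.71], [-2.7, 2.7]. Speed limits (rad/s): [2.57, 2.57, 3.14, 3.14, 3.14, 3.14].

## Interface

Orientations are given as a rotation vector (axis times angle).
In Python, from cell import observe, grab_frame, get_calibration, finish_job, recognise, outline_of, place_of gives the robot as it stands.
- The arm moves only by the shell command python3 -m jog 'ROWS'. ROWS is a JSON object of lists of equal length, an entry for each row: "xyz": the shift along the tool's x, y, z as a fraction of full scale, a list of three; "rot": the turn, a rotation vector about the tool's x, y, z as a fraction of full scale, a list of three; "gripper": the opening in per cent of the stroke, from 0 (shut) to 100 (fully open). A call has exactly 8 rows; each row shifts and turns the commanded pose from where the row before left it, along the tool's axes as they then stand; what a row does not reach is not made up. Full scale, the value 1, is 0.02 m for a shift and 1.5 rad for a turn. A row lasts 1/10 s, in which the tool goes at most 50 mm and 8.59 degrees, less where a joint would pass 70% of its speed; a pose out of reach is approached as far as the arm can. A call with a number of a shift or a turn outside -1 to 1 is refused whole. A call with a gripper value outside its range is refused whole. The fingers move at their own pace and stop on an object; the grip force is fixed at half the most. Time passes only in rows, so rows that do not move let the fingers close, or fill a call up. It gives the time, the measured TCP pose, the force, the opening and the grip force at its end, in the units of the state.
- observe(): the state, without advancing time (a new reading comes with each control period).
- grab_frame(name): name is "scene" or "side" or "wrist"; returns the picture (480x640x3 uint8, red, green, blue); there is no depth.
- get_calibration(name): a dict with "intrinsics" (3x3 intrinsics, pixels), "k1" (the pictures are not rectified: a ray, as slopes to the right and down, at radius r is drawn at 1 + k1 r^2 times it, then the intrinsics apply), "xyz" and "rotation" of the camera in the world; the wrist camera has in their place "mount" (4x4, takes a point from camera to tool coordinates, whose origin is the TCP and whose axes are the flange's). Camera axes: x right, y down, z forward; pixel columns grow to the right and rows downward; lengths in m; the calibration is good to about 2 mm. A picture is of the moment at which its call begins: read the wrist's pose just before it. get_calibration takes no time and is no camera call.
- finish_job(): hands the job in; it is judged then, once.
Trained networks look in the newest picture that a camera, given by its name, has taken for a name from the list of things; names that differ only in an ending like _2 or _b are one class to them, and where a whole thing is asked for, a point or a joint stands for the part that bears it (a point fixed in the world has none). Each returns a list of dicts, best first, with "p" (0 to 1); they miss things now and then, are a little off and sometimes report something else, mostly with a low value. They report only what shows in the picture. A call takes as long as a camera call. They do not tell look-alikes from the thing itself.
- recognise(camera, thing): "centre" ([x, y, z] in m, in the coordinates of the camera as it stood for that picture, good to about 4 mm: the middle of the surface that is visible of it).
- outline_of(camera, thing): "mask" (480x640 bool, what is visible of it).
- place_of(camera, thing): "centre" ([x, y, z] in m, in the coordinates of the camera as it stood for that picture, good to about 4 mm: a listed point, or the origin of a listed thing).
The state is a dict: "time": time; "joints": joint angles; "qvel": joint speeds; "joint_efforts": joint torques, N m; "tool_pos": TCP position; "tool_rot": TCP orientation; "force": force on the tool from outside, world axes, zero at the start; "ft_torque": the same for the moment, N m; "gripper_width": finger opening in m; "grip_force": force on a finger pad.
Only numpy, scipy, OpenCV 4.12 (cv2) and the standard library are available. Lean on these libraries where they do the work, as an engineer would, in place of code of your own. Each camera call takes 0.05 s, during which the arm holds its last target. There are 200 camera calls.

## Task

Set the rail's three dividers to equal gaps with the orange gauge, starting from the fixed steel end stop and working outwards: straddle each divider in turn, thick block towards the end stop, and draw it gently along until the block is felt to bear on the end stop or on the divider set before; keep it bearing there with a light but definite 2 N or so for half a second, without shifting that one. Move the dividers only with the gauge, then stand it upright on the bench clear of the rail and leave the things around alone.

Things in the scene. Friction and masses are not known exactly. Their poses are not given: they have to be found in the camera images.
- end_face (a point): Middle of the top edge of the inner face of the dark steel end stop (62 mm wide, 12 thick, top 52 mm above the bench) fixed at the +y end of the aluminium rail. Axes: x across the rail, y along it from the dividers towards the end stop, z up. The dividers stand on its -y side, square to the rail.
- end_stop: the dark steel end stop; origin on the rail's base (12 mm above the bench) under its inner face; axes as for end_face
- rail: the aluminium rail, fixed to the bench, with the end stop and dividers; base 70 x 250 mm, its top 12 mm above the bench; origin at bench height under the middle of the base, y along the rail towards the end stop (whose inner face is at y = +110 mm)
- gauge: loose orange gap gauge with a black grip, 220 g: an upside-down U on two legs, 57 mm high to the top of its bridge. Origin at the foot, under the middle of the slot; y from thin heel to thick block. Block leg y +9 to +33 mm, open slot -9 to +9, heel leg -17 to -9; legs 40 mm wide (x), 47 mm free height. Straddling a divider and drawn up, it leaves a gap of 32 mm (24 + 18 - 10)
- gauge_grip (a point): centre of the gauge's black grip, 80 mm above the foot of the legs: an upright fin 16 mm thick along the gauge's y (grip it across these faces), 36 mm wide along x, reaching from 57 to 98 mm above the foot; axes as the gauge. In use let the legs hang 5 to 10 mm clear of the rail's base, so that they do not catch
- divider1_top (a point): middle of the top edge of the blue divider, number 1 from the end stop: an upright plate 10 mm thick along the rail, 60 mm wide, its top 50 mm above the bench; axes as end_face. It only slides along the rail and stays where it is left; its drag is steady but differs between dividers (3 to 8 N). Set right, its centre is 37 mm from the end stop's inner face
- slider1: the blue divider itself; origin at its middle on the rail's base, 38 mm below its top; axes as end_face
- divider2_top (a point): middle of the top edge of the white divider, number 2 from the end stop: an upright plate 10 mm thick along the rail, 60 mm wide, its top 50 mm above the bench; axes as end_face. It only slides along the rail and stays where it is left; its drag is steady but differs between dividers (3 to 8 N). Set right, its centre is 42 mm from the centre of the blue divider
- slider2: the white divider itself; origin at its middle on the rail's base, 38 mm below its top; axes as end_face
- divider3_top (a point): middle of the top edge of the green divider, number 3 from the end stop: an upright plate 10 mm thick along the rail, 60 mm wide, its top 50 mm above the bench; axes as end_face. It only slides along the rail and stays where it is left; its drag is steady but differs between dividers (3 to 8 N). Set right, its centre is 42 mm from the centre of the white divider
- slider3: the green divider itself; origin at its middle on the rail's base, 38 mm below its top; axes as end_face
- stain_a: bystander: small white reagent bottle, blue cap, 44 x 98 mm; origin at the centre of its underside
- stain_b: bystander: small white reagent bottle, purple cap, 44 x 98 mm; origin at the centre of its underside
- petri_1: bystander: petri dish, 60 x 15 mm; origin at the centre of its underside
- kit_box_2: bystander: small blue carton, 45 x 60 x 50 mm; origin at the centre of its underside
- cup_1: bystander: specimen cup with red lid, 50 x 59 mm; origin at the centre of its underside
- coplin: bystander: glass jar with purple stain, 56 x 90 mm; origin at the centre of its underside
Things that resemble listed ones, but are neither listed nor needed, are in the scene too. There is more than one size of the gauge; the one meant has the size given above.

How it is judged:
By the outcome, as a careful person would: the job done as asked, in the order asked, and still so for the second after the job is handed in, with the robot touching nothing.
It also fails if it takes over 72 s, if anything falls off the work surface, if the arm or the gripper's body presses on something with over 40 N, if the wrist force passes 120 N, or if a joint passes its speed limit or range.

## Working session

There is one attempt and no reset: what is moved stays moved. The work goes in short steps, Python scripts to look and compute and a shell command to move; the robot and the scene stay as the last step left them, time stands still between calls to the robot, and variables do not carry over. Pictures are saved under pics/ and viewed, at most 10 in all, crops included, and the job is handed in when it is done.

```bash
ls; mkdir -p pics; cat > h.py <<'E'
import numpy as np, cv2
from cell import *
from scipy.spatial.transform import Rotation as R
def cam(name):
    c=get_calibration(name)
    if name=='wrist':
        s=observe(); m=np.array(c['mount']); Rt=R.from_rotvec(s['tool_rot']).as_matrix()
        return np.array(c['intrinsics']),c['k1'],Rt@m[:3,3]+s['tool_pos'],Rt@m[:3,:3]
    r=np.array(c['rotation'])
    if r.shape!=(3,3): r=R.from_rotvec(r).as_matrix()
    return np.array(c['intrinsics']),c['k1'],np.array(c['xyz']),r
def w(C,p): return C[3]@np.array(p)+C[2]
def proj(C,P):
    q=C[3].T@(np.array(P)-C[2]); s=q[:2]/q[2]; s=s*(1+C[1]*(s@s)); return C[0][:2,:2]@s+C[0][:2,2]
def atz(C,uv,z):
    d=cv2.undistortPoints(np.array([[uv]],float),C[0],np.array([C[1],0,0,0.]))[0,0]
    v=C[3]@np.array([d[0],d[1],1]); return C[2]+v*(z-C[2][2])/v[2]
def snap(n,f):
    C=cam(n); im=grab_frame(n); cv2.imwrite('pics/'+f,im[:,:,::-1]); return C,im
E
python3 - <<'E'
from h import *
np.set_printoptions(precision=4,suppress=True)
print(observe())
for n in ['scene','side']:
    C,im=snap(n,n+'0.png'); print(n,C[2],C[3][:,2])
    for t in ['end_face','divider1_top','divider2_top','divider3_top','gauge','gauge_grip','rail','stain_a','petri_1','kit_box_2','cup_1','coplin']:
        for r in place_of(n,t)[:4]: 
            P=w(C,r['centre']); print(t,round(r['p'],2),P,proj(C,P).round())
E
```

```text
pics
{'time': 0.0, 'joints': array([-0.783 ,  0.2766,  1.5061, -0.    ,  1.3607, -0.121 ]), 'qvel': array([ 0.    , -0.0001, -0.0001,  0.0007,  0.0002, -0.0005]), 'joint_efforts': array([ -0.0002, -40.4585, -23.7232,   0.0703,   0.0346,  -0.0001]), 'tool_pos': array([ 0.4534, -0.3533,  0.4038]), 'tool_rot': array([-2.8214, -1.3781,  0.0009]), 'force': array([ 0.1736, -0.0053,  0.0431]), 'ft_torque': array([ 0.0449, -0.0368, -0.0614]), 'grip_force': 0.0, 'gripper_width': 0.09407595514703401}
scene [ 0.5594 -1.191   0.7477] [-0.0443  0.8699 -0.4913]
end_face 0.62 [0.5394 0.3728 0.0534] [342. 196.]
divider1_top 0.68 [ 0.5161 -0.3285 -0.0023] [327. 354.]
divider1_top 0.47 [0.5326 0.3235 0.051 ] [340. 203.]
divider2_top 0.44 [0.518  0.2569 0.0512] [335. 212.]
divider3_top 0.61 [0.5065 0.1879 0.0465] [330. 223.]
gauge 0.67 [ 0.5475 -0.1016 -0.0005] [343. 293.]
gauge 0.58 [ 0.5532 -0.1826  0.0011] [345. 312.]
gauge_grip 0.84 [ 0.5504 -0.0978  0.0807] [344. 264.]
gauge_grip 0.56 [ 0.5563 -0.1817  0.0636] [346. 290.]
rail 0.91 [0.5195 0.2662 0.0015] [335. 225.]
rail 0.37 [0.5073 0.1893 0.0469
[... 676 characters left out ...]
gauge_grip 0.78 [ 0.5502 -0.1848  0.0581] [272. 218.]
gauge_grip 0.61 [ 0.547  -0.0999  0.0839] [289. 236.]
rail 0.64 [0.5166 0.2651 0.0001] [378. 358.]
stain_a 0.81 [ 0.3503  0.2996 -0.0003] [442. 335.]
petri_1 0.78 [ 0.6369 -0.2616 -0.0007] [233. 224.]
petri_1 0.27 [ 0.5524 -0.0991  0.0041] [289. 252.]
petri_1 0.21 [ 0.5925 -0.3908 -0.0035] [226. 185.]
kit_box_2 0.79 [ 0.5915 -0.3893  0.0016] [226. 184.]
cup_1 0.83 [ 0.4733 -0.423   0.0051] [256. 158.]
cup_1 0.62 [0.5405 0.3703 0.0531] [399. 395.]
cup_1 0.51 [0.5166 0.255  0.0075] [376. 354.]
coplin 0.84 [ 0.5154 -0.327   0.0012] [260. 187.]
coplin 0.75 [ 0.4723 -0.4227 -0.0012] [257. 159.]
coplin 0.65 [ 0.3502  0.302  -0.0006] [442. 335.]
```

```bash
python3 - <<'E'
import cv2
a=cv2.imread('pics/scene0.png')[170:400,220:440]; b=cv2.imread('pics/side0.png')[130:430,200:480]
a=cv2.resize(a,(400,418)); b=cv2.resize(b,(400,428))
cv2.imwrite('pics/c0.png',cv2.hconcat([a,b[:418]]))
E
```

```text
(no output)
```

View pics/c0.png

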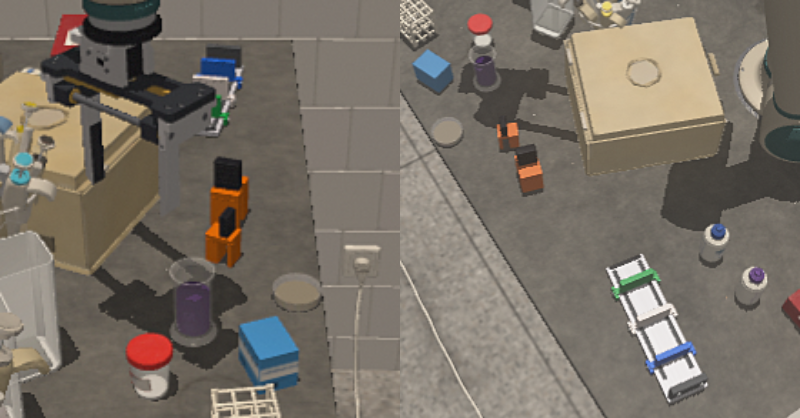

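```bash
python3 - <<'E'
from h import *
np.set_printoptions(precision=4,suppress=True)
C=cam('side');print(atz(C,(328,249),0),[ (z,atz(C,(326,220),z)) for z in (.05,.1,.15)],atz(C,(427,228),0))
for z in (0.05,.1,.15): print(z,atz(cam('scene'),(270.6,273),z))
print(atz(cam('scene'),(270.6,318.5),0))
print(R.from_rotvec(observe()['tool_rot']).as_matrix()); print(np.array(get_calibration('wrist')['mount']))
D=np.array([.09,.17,0]);T=R.from_rotvec(observe()['tool_rot']).as_matrix();print(T.T@D/.02)
E
```

```text
[ 0.4583 -0.0533  0.    ] [(0.05, array([ 0.4305, -0.1069,  0.05  ])), (0.1, array([ 0.4468, -0.0808,  0.1   ])), (0.15, array([ 0.4632, -0.0546,  0.15  ]))] [0.1949 0.0367 0.    ]
0.05 [ 0.368  -0.0924  0.05  ]
0.1 [ 0.3817 -0.1712  0.1   ]
0.15 [ 0.3954 -0.2499  0.15  ]
[ 0.3805 -0.2109  0.    ]
[[ 0.6147  0.7887  0.0001]
 [ 0.7887 -0.6147 -0.0001]
 [-0.      0.0001 -1.    ]]
[[ 0.0011 -0.9591 -0.283   0.0813]
 [ 1.      0.0009  0.0007  0.0014]
 [-0.0004 -0.283   0.9591  0.0184]
 [ 0.      0.      0.      1.    ]]
[ 9.4705 -1.676  -0.0003]
```

```bash
J='python3 -m jog'; 
$J '{"xyz":[[1,-0.1,0],[1,-0.1,0],[1,-0.1,0],[1,-0.1,0],[1,-0.1,0],[1,-0.1,0],[1,-0.1,0],[1,-0.1,0]],"rot":[[0,0,0],[0,0,0],[0,0,0],[0,0,0],[0,0,0],[0,0,0],[0,0,0],[0,0,0]],"gripper":[100,100,100,100,100,100,100,100]}'
$J '{"xyz":[[1,-0.1,0],[1,-0.1,0],[1,-0.1,0],[1,-0.1,0],[1,-0.2,0],[0,0,0],[0,0,0],[0,0,0]],"rot":[[0,0,0],[0,0,0],[0,0,0],[0,0,0],[0,0,0],[0,0,0],[0,0,0],[0,0,0]],"gripper":[100,100,100,100,100,100,100,100]}'
python3 - <<'E'
from h import *
np.set_printoptions(precision=4,suppress=True)
print(observe()['tool_pos'])
C,im=snap('wrist','w1.png')
for t in ['gauge','gauge_grip']:
    for r in place_of('wrist',t)[:4]:
        P=w(C,r['centre']); print(t,round(r['p'],2),P,proj(C,P).round())
E
```

```text
time: 2.1
tool_pos: [0.5397, -0.2167, 0.4047]
tool_rot: [2.823, 1.379, 0.0]
force: [0.5, 0.1, 0.1]
gripper_width: 0.0938
grip_force: 0.0
time: 2.9
tool_pos: [0.591, -0.1319, 0.4047]
tool_rot: [2.823, 1.378, -0.001]
force: [0.0, -0.8, -0.4]
gripper_width: 0.094
grip_force: 0.0
[ 0.591  -0.1319  0.4047]
gauge 0.96 [ 0.5522 -0.1019  0.0026] [277. 208.]
gauge 0.7 [ 0.5539 -0.1849  0.0037] [324. 262.]
gauge_grip 0.97 [ 0.5488 -0.0989  0.0843] [261. 227.]
gauge_grip 0.93 [ 0.5513 -0.1877  0.0582] [324. 285.]
```

View pics/w1.png

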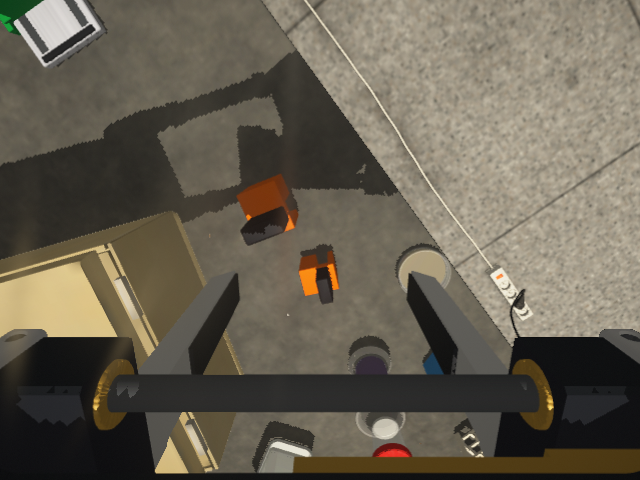

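```bash
cat > fit.py <<'E'
from h import *
from scipy.optimize import minimize
def model(C,p,fy=0.):
    x,y,a=p[:3]; z0=p[3] if len(p)>3 else 0; c,s=np.cos(a),np.sin(a); m=np.zeros((480,640),np.uint8)
    for (X,Y,Z) in [((-.02,.02),(-.017,.033),(0,.057)),((-.018,.018),(fy-.008,fy+.008),(.057,.098))]:
        pts=[proj(C,[x+c*u-s*v,y+s*u+c*v,zz+z0]) for u in X for v in Y for zz in Z]
        h=cv2.convexHull(np.array(pts,np.float32)); cv2.fillConvexPoly(m,(h*16).round().astype(np.int32),1,shift=4)
    return m>0
def iou(a,b): return (a&b).sum()/(a|b).sum()
def gfit(obs,x0,yaws,fy=0.):
    best=[]
    for a in yaws:
        f=lambda p:-sum(iou(model(C,[p[0],p[1],p[2]/10],fy),m) for C,m in obs)
        r=minimize(f,[x0[0],x0[1],a*10],method='Nelder-Mead',options=dict(initial_simplex=[[x0[0]+dx,x0[1]+dy,a*10+da] for dx,dy,da in [(0,0,0),(.006,0,0),(0,.006,0),(0,0,2)]],maxiter=80))
        best.append((-r.fun/len(obs),r.x[:2],r.x[2]/10))
    return sorted(best,key=lambda b:-b[0])
E
python3 - <<'E'
from fit import *
np.set_printoptions(precision=4,suppress=True)
obs=[];g=[.55,-.1]
for n in ['wrist','side']:
    C=cam(n)
    for r in outline_of(n,'gauge'):
        ys,xs=np.nonzero(r['mask']); u=proj(C,[*g,.045])
        if np.hypot(*(u-[xs.mean(),ys.mean()]))<15: obs.append((C,r['mask'])); print(n,r['p'],r['mask'].sum(),u,xs.mean(),ys.mean()); break
for fy in (0,.008):
    for b in gfit(obs,g,np.arange(0,6.28,.5),fy)[:4]: print(fy,b, [iou(model(C,[*b[1],b[2]],fy),m) for C,m in obs])
E
```

```text
wrist 0.63 2857 [269.1679 216.553 ] 265.87049352467625 210.1907595379769
side 0.73 504 [288.5242 243.9889] 289.4325396825397 247.07738095238096
0 (np.float64(0.909170512221541), array([ 0.5501, -0.1007]), np.float64(5.975751209136751)) [np.float64(0.9217278337122442), np.float64(0.8966131907308378)]
0 (np.float64(0.9087219100961133), array([ 0.5501, -0.1006]), np.float64(-0.3077531126462209)) [np.float64(0.9208306294613887), np.float64(0.8966131907308378)]
0 (np.float64(0.9074368850291568), array([ 0.5499, -0.1002]), np.float64(5.956690080747966)) [np.float64(0.9118217054263565), np.float64(0.9030520646319569)]
0 (np.float64(0.9062334031098755), array([ 0.5499, -0.101 ]), np.float64(5.975992646242149)) [np.float64(0.9174490126254451), np.float64(0.895017793594306)]
0.008 (np.float64(0.8777275699406847), array([ 0.5545, -0.0862]), np.float64(2.8097136380620618)) [np.float64(0.8628625472887768), np.float64(0.8925925925925926)]
0.008 (np.float64(0.8777059462489927), array([ 0.5494, -0.1013]), np.float64(5.9511931105034215)) [np.float64(0.8628192999053926), np.float64(0.8925925925925926)]
0.008 (np.float64(0.8761977482507548), array([ 0.5494, -0.1011]), np.float64(-0.3210412272816473)) [np.float64(0.8649416219627643), np.float64(0.8874538745387454)]
0.008 (np.float64(0.8759765898462659), array([ 0.5489, -0.1021]), np.float64(5.9428688981147975)) [np.float64(0.848968105065666), np.float64(0.9029850746268657)]
```

```bash
J='python3 -m jog'; 
$J '{"xyz":[[0,0,0],[0,0,0],[0,0,0],[0,0,0],[0,0,0],[0,0,0],[0,0,0],[0,0,0]],"rot":[[0,0,-0.0987],[0,0,-0.0987],[0,0,-0.0987],[0,0,-0.0987],[0,0,-0.0987],[0,0,-0.0987],[0,0,-0.0987],[0,0,-0.0987]],"gripper":[100,100,100,100,100,100,100,100]}'
$J '{"xyz":[[0,0,0],[0,0,0],[0,0,0],[0,0,0],[0,0,0],[0.81,0.29,0],[0.81,0.29,0],[0.81,0.29,0]],"rot":[[0,0,-0.0987],[0,0,-0.0987],[0,0,-0.0987],[0,0,-0.0987],[0,0,-0.0987],[0,0,0],[0,0,0],[0,0,0]],"gripper":[100,100,100,100,100,100,100,100]}'
cat > meas.py <<'E'
from fit import *
np.set_printoptions(precision=4,suppress=True)
s=observe();T=R.from_rotvec(s['tool_rot']).as_matrix();print('tcp',s['tool_pos'],'yang',np.degrees(np.arctan2(T[1,1],T[0,1])),'z',T[:,2])
C,im=snap('wrist','w2.png');g=[.55,-.1005]
u=proj(C,[*g,.045]);obs=[]
for r in outline_of('wrist','gauge'):
    ys,xs=np.nonzero(r['mask']); print(r['p'],xs.mean(),ys.mean(),u,xs.min(),xs.max(),ys.min(),ys.max())
    if np.hypot(*(u-[xs.mean(),ys.mean()]))<30: obs=[(C,r['mask'])];break
for b in gfit(obs,g,[-.31,-.2,-.4])[:2]:
    print(b); D=np.array([*b[1],.262])-s['tool_pos'];print(T.T@D/.02,'rot',-(b[2]+np.pi/2-np.arctan2(T[1,1],T[0,1]))/1.5)
E
python3 meas.py
```

```text
time: 3.95
tool_pos: [0.5911, -0.1315, 0.4047]
tool_rot: [1.565, 2.724, -0.0]
force: [1.2, 0.8, 0.4]
gripper_width: 0.094
grip_force: 0.0
time: 4.75
tool_pos: [0.5497, -0.0999, 0.4046]
tool_rot: [-0.483, -3.104, 0.0]
force: [-0.1, 0.1, -0.4]
gripper_width: 0.0942
grip_force: 0.0
tcp [ 0.5497 -0.0999  0.4046] yang 72.30318357622622 z [-0. -0. -1.]
0.96 332.16038834951456 221.086213592233 [324.1607 217.7373] 306 358 193 253
(np.float64(0.9002108222066058), array([ 0.5521, -0.1009]), np.float64(-0.3039315818667522))
[-0.1309 -0.0083  7.1295] rot -0.003290754566072381
(np.float64(0.8947368421052632), array([ 0.5523, -0.1012]), np.float64(-0.2634176659759887))
[-0.1422 -0.024   7.1295] rot -0.030300031826581364
```

```bash
J='python3 -m jog'; 
$J '{"xyz":[[-0.04,0,1],[-0.04,0,1],[-0.04,0,1],[0,0,1],[0,0,1],[0,0,1],[0,0,1],[0,0,0.1]],"rot":[[0,0,0],[0,0,0],[0,0,0],[0,0,0],[0,0,0],[0,0,0],[0,0,0],[0,0,0]],"gripper":[50,50,50,50,50,50,50,50]}'
$J '{"xyz":[[0,0,0],[0,0,0],[0,0,0],[0,0,0],[0,0,0],[0,0,0],[0,0,0],[0,0,0]],"rot":[[0,0,0],[0,0,0],[0,0,0],[0,0,0],[0,0,0],[0,0,0],[0,0,0],[0,0,0]],"gripper":[50,0,0,0,0,0,0,0]}'
python3 - <<'E'
from h import *
print(observe())
E
```

```text
time: 5.65
tool_pos: [0.5523, -0.101, 0.2603]
tool_rot: [-0.482, -3.1, -0.001]
force: [-1.0, -0.3, -0.1]
gripper_width: 0.0468
grip_force: 0.0
time: 6.45
tool_pos: [0.5527, -0.1005, 0.2631]
tool_rot: [0.482, 3.103, 0.0]
force: [1.0, 0.3, 3.4]
gripper_width: 0.016
grip_force: 30.0
{'time': 6.45, 'joints': array([-3.03843423e-01,  3.70687226e-01,  1.74360551e+00,  3.49265557e-04,
        1.02634983e+00, -1.56657952e+00]), 'qvel': array([-0.0012682 ,  0.00051699, -0.00112637,  0.00187502,  0.00021032,
       -0.00075351]), 'joint_efforts': array([-5.68124224e-01, -3.98018897e+01, -1.85967690e+01, -3.43316216e-01,
       -1.59279577e-02,  2.52605547e-03]), 'tool_pos': array([ 0.55272608, -0.10051722,  0.26313411]), 'tool_rot': array([4.82118204e-01, 3.10338273e+00, 2.41357827e-04]), 'force': array([0.99413224, 0.33231621, 3.42926151]), 'ft_torque': array([ 0.20744228, -0.17654102, -0.05074438]), 'grip_force': 29.999679923057556, 'gripper_width': 0.015969668896675643}
```

```bash
J='python3 -m jog'; 
$J '{"xyz":[[0,0,-0.5],[0,0,-1],[0,0,-1],[0,0,-1],[0,0,-1],[0,0,-1],[0.12,0.5,-0.5],[0.22,0.95,0]],"rot":[[0,0,0],[0,0,0],[0,0,0],[0,0,0],[0,0,0],[0,0,0],[0,0,0],[0,0,0]],"gripper":[0,0,0,0,0,0,0,0]}'
$J '{"xyz":[[0.22,0.95,0],[0.22,0.95,0],[0.22,0.95,0],[0.22,0.95,0],[0.22,0.95,0],[0.22,0.95,0],[0.22,0.95,0],[0.22,0.95,0]],"rot":[[0,0,0],[0,0,0],[0,0,0],[0,0,0],[0,0,0],[0,0,0],[0,0,0],[0,0,0]],"gripper":[0,0,0,0,0,0,0,0]}'
$J '{"xyz":[[0.22,0.95,0],[0.22,0.95,0],[0.22,0.95,0],[0.22,0.95,0],[0.22,0.95,0],[0.22,0.95,0],[0.22,0.95,0],[0.1,0.4,0]],"rot":[[0,0,0],[0,0,0],[0,0,0],[0,0,0],[0,0,0],[0,0,0],[0,0,0],[0,0,0]],"gripper":[0,0,0,0,0,0,0,0]}'
cat > rail.py <<'E'
from h import *
np.set_printoptions(precision=4,suppress=True)
def look(f):
    s=observe();T=R.from_rotvec(s['tool_rot']).as_matrix()
    print('tcp',s['tool_pos'],'yang',np.degrees(np.arctan2(T[1,1],T[0,1])),s['force'])
    C,im=snap('wrist',f); o={}
    for t in ['end_face','divider1_top','divider2_top','divider3_top','rail']:
        for r in place_of('wrist',t)[:2]:
            P=w(C,r['centre']); print(t,round(r['p'],2),P,proj(C,P).round())
    return C,im
if __name__=='__main__':
    import sys; look(sys.argv[1])
E
python3 rail.py w3.png
```

```text
time: 7.25
tool_pos: [0.5551, -0.0712, 0.3842]
tool_rot: [0.485, 3.101, -0.001]
force: [0.0, 0.5, -3.8]
gripper_width: 0.0162
grip_force: 30.0
time: 8.05
tool_pos: [0.5669, 0.0861, 0.382]
tool_rot: [-0.481, -3.102, 0.0]
force: [-0.4, 0.4, -2.6]
gripper_width: 0.0158
grip_force: 30.0
time: 8.85
tool_pos: [0.5784, 0.2309, 0.3818]
tool_rot: [-0.479, -3.103, 0.0]
force: [-0.6, -1.2, -4.2]
gripper_width: 0.0157
grip_force: 30.0
tcp [0.5784 0.2309 0.3818] yang 72.44348415241352 [-0.5746 -1.1662 -4.1701]
end_face 0.78 [0.5379 0.3762 0.0544] [474. 132.]
divider1_top 0.74 [0.5346 0.3235 0.048 ] [411. 147.]
divider2_top 0.87 [0.5176 0.2541 0.0536] [330. 153.]
divider3_top 0.75 [0.5066 0.1884 0.0497] [254. 164.]
divider3_top 0.65 [0.5301 0.3229 0.0477] [409. 142.]
rail 0.59 [0.5207 0.2617 0.0025] [337. 151.]
```

View pics/w3.png

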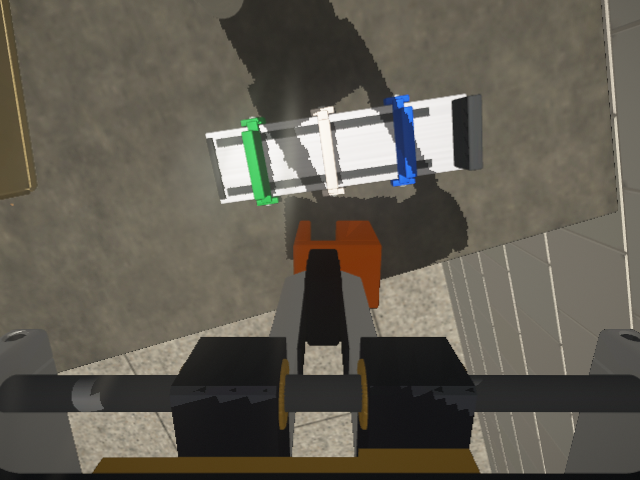

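```bash
cat > yaw.py <<'E'
from h import *
np.set_printoptions(precision=4,suppress=True)
def und(C,m,z):
    ys,xs=np.nonzero(m); uv=np.stack([xs,ys],1).astype(float)[:,None]
    d=cv2.undistortPoints(uv,C[0],np.array([C[1],0,0,0.]))[:,0]; v=np.c_[d,np.ones(len(d))]@C[3].T
    return (C[2]+v*((z-C[2][2])/v[:,2])[:,None])[:,:2]
def run(n='wrist'):
    C=cam(n)
    for t,z in [('rail',.012),('slider1',.05),('slider2',.05),('slider3',.05),('end_stop',.052)]:
        for r in outline_of(n,t)[:2]:
            m=r['mask'].astype(np.uint8); P=und(C,m,z); rc=cv2.minAreaRect((P*1000).astype(np.float32))
            print(n,t,round(r['p'],2),m.sum(),'rect c',np.array(rc[0]),'size',np.array(rc[1]),'ang',rc[2]%90)
if __name__=='__main__': run(); C=cam('wrist'); print(atz(C,(610,150),0),atz(C,(430,265),0)); grab_frame('side'); run('side')
E
python3 yaw.py
```

```text
wrist rail 0.79 20812 rect c [522.7974 266.3825] size [264.2293  86.1897] ang 80.47482299804688
wrist rail 0.57 2152 rect c [544.4141 382.1379] size [28.174  70.5005] ang 79.67029571533203
wrist slider1 0.95 1698 rect c [507.2228 189.8257] size [23.2801 76.7874] ang 80.3326416015625
wrist slider1 0.91 1066 rect c [517.9759 250.0949] size [19.4165 75.7417] ang 79.40945434570312
wrist slider2 0.95 1698 rect c [507.2228 189.8257] size [23.2801 76.7874] ang 80.3326416015625
wrist slider2 0.91 1066 rect c [517.9759 250.0949] size [19.4165 75.7417] ang 79.40945434570312
wrist slider3 0.95 1698 rect c [507.2228 189.8257] size [23.2801 76.7874] ang 80.3326416015625
wrist slider3 0.91 1066 rect c [517.9759 250.0949] size [19.4165 75.7417] ang 79.40945434570312
wrist end_stop 0.73 2120 rect c [539.3517 367.6081] size [25.0017 61.5574] ang 80.5391845703125
[0.6051 0.5222 0.    ] [0.6717 0.322  0.    ]
side rail 0.97 2037 rect c [522.077 285.39 ] size [211.4205  85.5458] ang 80.55573272705078
side slider1 0.54 295 rect c [538.8763 327.9443] size [23.3954 82.1362] ang 82.87594604492188
side slider1 0.47 216 rect c [527.8284 261.7483] size [25.1223 84.079 ] ang 80.2527847290039
side slider2 0.54 295 rect c [538.8763 327.9443] size [23.3954 82.1362] ang 82.87594604492188
side slider2 0.47 216 rect c [527.8284 261.7483] size [25.1223 84.079 ] ang 80.2527847290039
side slider3 0.54 295 rect c [538.8763 327.9443] size [23.3954 82.1362] ang 82.87594604492188
side slider3 0.47 216 rect c [527.8284 261.7483] size [25.1223 84.079 ] ang 80.2527847290039
side end_stop 0.66 229 rect c [541.0692 380.8298] size [17.7874 68.3031] ang 80.69767761230469
```

```bash
J='python3 -m jog'; 
$J '{"xyz":[[0,0,0],[0.64,0.83,0],[0.64,0.83,0],[0.64,0.83,0],[0.64,0.83,0],[0.62,0.84,0],[0,0,1],[0,0,1]],"rot":[[0,0,-0.092],[0,0,0],[0,0,0],[0,0,0],[0,0,0],[0,0,0],[0,0,0],[0,0,0]],"gripper":[0,0,0,0,0,0,0,0]}'
$J '{"xyz":[[0,0,0],[0,0,0],[0,0,0],[0,0,0],[0,0,0],[0,0,0],[0,0,0],[0,0,0]],"rot":[[0,0,0],[0,0,0],[0,0,0],[0,0,0],[0,0,0],[0,0,0],[0,0,0],[0,0,0]],"gripper":[0,0,0,0,0,0,0,0]}'
python3 rail.py w4.png; python3 yaw.py | grep wrist; python3 -c "
import cv2;a=cv2.imread('pics/w4.png')[40:360,140:600];cv2.imwrite('pics/w4c.png',cv2.resize(a,(790,550)))"
```

```text
time: 10.5
tool_pos: [0.5301, 0.3226, 0.343]
tool_rot: [0.264, 3.128, 0.002]
force: [0.1, 0.3, -1.8]
gripper_width: 0.0158
grip_force: 30.0
time: 11.3
tool_pos: [0.5303, 0.3217, 0.3427]
tool_rot: [0.267, 3.13, -0.0]
force: [0.7, -0.2, -2.8]
gripper_width: 0.0157
grip_force: 30.0
tcp [0.5303 0.3217 0.3427] yang 80.25013118024839 [ 0.6958 -0.2338 -2.845 ]
end_face 0.64 [0.5347 0.3751 0.0116] [383. 220.]
divider1_top 0.67 [0.5279 0.3219 0.0482] [325. 233.]
divider1_top 0.48 [0.5306 0.3244 0.012 ] [328. 225.]
divider2_top 0.74 [0.5183 0.2548 0.0527] [241. 237.]
divider3_top 0.79 [0.5068 0.1869 0.0508] [157. 236.]
rail 0.71 [0.5236 0.2637 0.0015] [264. 225.]
wrist rail 0.89 19248 rect c [522.0286 264.9103] size [257.5691  88.6074] ang 80.3388671875
wrist rail 0.35 6845 rect c [593.0264 322.5651] size [ 83.7122 130.6721] ang 80.36196899414062
wrist slider1 0.76 1955 rect c [511.0356 260.4502] size [23.7325 77.8725] ang 80.17581176757812
wrist slider1 0.69 818 rect c [507.8484 325.3753] size [18.7974 51.2989] ang 80.33613586425781
wrist slider2 0.76 1955 rect c [511.0356 260.4502] size [23.7325 77.8725] ang 80.17581176757812
wrist slider2 0.69 818 rect c [507.8484 325.3753] size [18.7974 51.2989] ang 80.33613586425781
wrist slider3 0.76 1955 rect c [511.0356 260.4502] size [23.7325 77.8725] ang 80.17581176757812
wrist slider3 0.69 818 rect c [507.8484 325.3753] size [18.7974 51.2989] ang 80.33613586425781
wrist end_stop 0.71 1718 rect c [536.3781 375.0909] size [18.4893 68.7145] ang 82.94883728027344
wrist end_stop 0.49 2020 rect c [510.9828 260.6496] size [24.0875 78.2029] ang 80.17581939697266
```

View pics/w4c.png

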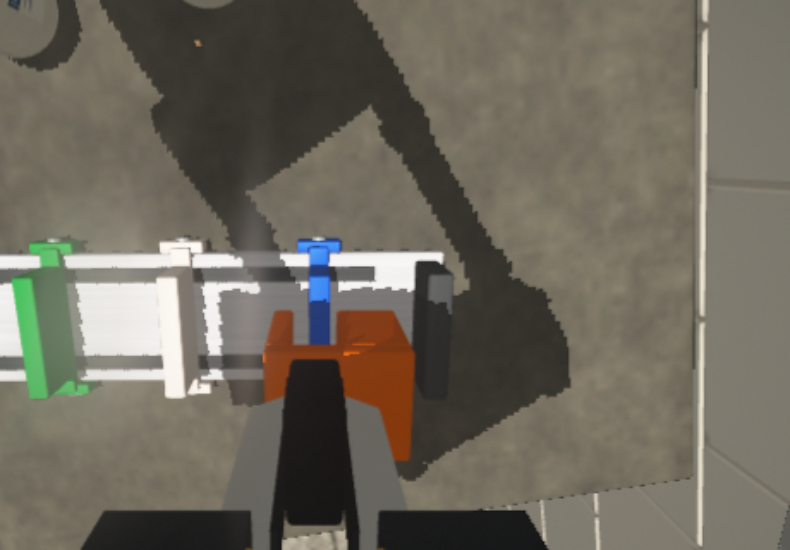

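```bash
J='python3 -m jog'; cat > f.py <<'E'
import sys; from h import *
n=int(sys.argv[1]) if len(sys.argv)>1 else 6; F=[];P=[];M=[]
for i in range(n):
    grab_frame('wrist'); s=observe(); T=R.from_rotvec(s['tool_rot']).as_matrix(); F.append(T.T@s['force']);P.append(T.T@s['tool_pos']*1000);M.append(T.T@s['ft_torque'])
np.set_printoptions(precision=2,suppress=True); F=np.array(F)
print('t',s['time'],'F tool',F.mean(0),'sd',F.std(0),'Fy',F[:,1],'pos',np.mean(P,0),'M',np.mean(M,0),'w',s['gripper_width'],'yang',np.degrees(np.arctan2(T[1,1],T[0,1])))
E
$J '{"xyz":[[0,0.1,0.4],[0,0,0.4],[0,0,0.4],[0,0,0.4],[0,0,0.4],[0,0,0.4],[0,0,0.4],[0,0,0.2]],"rot":[[0,0,0],[0,0,0],[0,0,0],[0,0,0],[0,0,0],[0,0,0],[0,0,0],[0,0,0]],"gripper":[0,0,0,0,0,0,0,0]}'
python3 f.py 8
```

```text
time: 12.95
tool_pos: [0.5305, 0.3235, 0.2815]
tool_rot: [-0.267, -3.129, 0.001]
force: [0.4, -0.5, -2.9]
gripper_width: 0.0159
grip_force: 30.0
t 13.35 F tool [-0.05  0.25  2.55] sd [0.39 0.41 0.48] Fy [-0.27  0.54  0.02 -0.03  0.69  0.56 -0.27  0.77] pos [-468.27  408.86 -282.54] M [-0.07 -0.12 -0.01] w 0.01570783231467009 yang 80.25426620857944
```

```bash
J='python3 -m jog'; 
$J '{"xyz":[[0,0.07,0],[0,0.07,0],[0,0.07,0],[0,0.07,0],[0,0.07,0],[0,0.07,0],[0,0.07,0],[0,0.07,0]],"rot":[[0,0,0],[0,0,0],[0,0,0],[0,0,0],[0,0,0],[0,0,0],[0,0,0],[0,0,0]],"gripper":[0,0,0,0,0,0,0,0]}'
python3 f.py 8
```

```text
time: 14.15
tool_pos: [0.5325, 0.3346, 0.2827]
tool_rot: [-0.267, -3.13, 0.001]
force: [-0.5, -4.3, -0.6]
gripper_width: 0.0159
grip_force: 30.0
t 14.55 F tool [-0.26 -3.09  0.42] sd [0.45 0.71 0.44] Fy [-3.95 -2.84 -4.02 -2.55 -2.96 -2.73 -3.8  -1.88] pos [-468.23  420.17 -282.57] M [ 0.71 -0.12 -0.09] w 0.01610571246000036 yang 80.24754654489558
```

```bash
J='python3 -m jog'; 
$J '{"xyz":[[0,0.02,0],[0,0.02,0],[0,0.02,0],[0,0.02,0],[0,0.02,0],[0,0.02,0],[0,0.02,0],[0,0.02,0]],"rot":[[0,0,0],[0,0,0],[0,0,0],[0,0,0],[0,0,0],[0,0,0],[0,0,0],[0,0,0]],"gripper":[0,0,0,0,0,0,0,0]}'
python3 f.py 6
```

```text
time: 15.35
tool_pos: [0.5331, 0.3379, 0.2826]
tool_rot: [0.267, 3.13, -0.0]
force: [0.2, -4.1, 0.5]
gripper_width: 0.0158
grip_force: 30.0
t 15.65 F tool [-0.02 -3.18  0.25] sd [0.38 0.52 0.26] Fy [-2.99 -3.64 -3.97 -3.3  -2.69 -2.46] pos [-468.2   423.34 -282.59] M [ 0.76 -0.14 -0.06] w 0.015477787618339756 yang 80.25086577177456
```

```bash
J='python3 -m jog'; 
$J '{"xyz":[[0,0.01,0],[0,0.01,0],[0,0.01,0],[0,0.01,0],[0,0.01,0],[0,0.01,0],[0,0.01,0],[0,0.01,0]],"rot":[[0,0,0],[0,0,0],[0,0,0],[0,0,0],[0,0,0],[0,0,0],[0,0,0],[0,0,0]],"gripper":[0,0,0,0,0,0,0,0]}'
python3 f.py 3
```

```text
time: 16.45
tool_pos: [0.5334, 0.3395, 0.2826]
tool_rot: [-0.267, -3.13, 0.0]
force: [-0.4, -2.7, -1.3]
gripper_width: 0.0157
grip_force: 30.0
t 16.6 F tool [-0.47 -3.38  1.  ] sd [0.09 0.46 0.41] Fy [-3.93 -3.42 -2.8 ] pos [-468.19  424.89 -282.64] M [ 0.8  -0.12 -0.06] w 0.015402762343031536 yang 80.25057585551076
```

```bash
J='python3 -m jog'; 
$J '{"xyz":[[0,0.01,0],[0,0.01,0],[0,0.01,0],[0,0.01,0],[0,0.01,0],[0,0.01,0],[0,0.01,0],[0,0.01,0]],"rot":[[0,0,0],[0,0,0],[0,0,0],[0,0,0],[0,0,0],[0,0,0],[0,0,0],[0,0,0]],"gripper":[0,0,0,0,0,0,0,0]}'
python3 f.py 3
```

```text
time: 17.4
tool_pos: [0.5336, 0.3408, 0.2826]
tool_rot: [-0.267, -3.13, 0.001]
force: [-0.6, -5.3, -0.7]
gripper_width: 0.0155
grip_force: 30.0
t 17.55 F tool [ 0.05 -5.33  0.77] sd [0.07 0.11 0.1 ] Fy [-5.22 -5.29 -5.48] pos [-468.25  425.92 -282.99] M [ 1.07 -0.07 -0.06] w 0.015780643807385725 yang 80.25925843038098
```

```bash
J='python3 -m jog'; 
$J '{"xyz":[[0,0.006,0],[0,0,0],[0,0,0],[0,0,0],[0,0,0],[0,0,0],[0,0,0],[0,0,0]],"rot":[[0,0,0],[0,0,0],[0,0,0],[0,0,0],[0,0,0],[0,0,0],[0,0,0],[0,0,0]],"gripper":[0,0,0,0,0,0,0,0]}'
python3 f.py 4
```

```text
time: 18.35
tool_pos: [0.5336, 0.3408, 0.2826]
tool_rot: [-0.267, -3.13, 0.001]
force: [-0.9, -5.3, 0.3]
gripper_width: 0.0157
grip_force: 30.0
t 18.55 F tool [ 0.21 -5.16  0.55] sd [0.63 0.57 0.85] Fy [-5.63 -4.31 -5.72 -4.98] pos [-468.21  425.96 -283.06] M [ 1.16 -0.1  -0.11] w 0.016180360196830515 yang 80.25792310333749
```

```bash
J='python3 -m jog'; 
$J '{"xyz":[[0,-0.08,0],[0,-0.07,0],[0,0,-0.9],[0,0,-0.9],[0,0,-0.95],[0,-1,0],[0,-1,0],[0,-1,0]],"rot":[[0,0,0],[0,0,0],[0,0,0],[0,0,0],[0,0,0],[0,0,0],[0,0,0],[0,0,0]],"gripper":[0,0,0,0,0,0,0,0]}'
$J '{"xyz":[[0,-1,0],[0,-0.25,0],[0,0,0],[0,0,0],[0,0,0],[0,0,0],[0,0,0],[0,0,0]],"rot":[[0,0,0],[0,0,0],[0,0,0],[0,0,0],[0,0,0],[0,0,0],[0,0,0],[0,0,0]],"gripper":[0,0,0,0,0,0,0,0]}'
python3 rail.py w5.png; python3 -c "
import cv2;a=cv2.imread('pics/w5.png')[40:360,140:600];cv2.imwrite('pics/w5c.png',cv2.resize(a,(790,550)))"; python3 -c "
from h import *
s=observe();T=R.from_rotvec(s['tool_rot']).as_matrix();print(T.T@s['tool_pos'],T)"
```

```text
time: 19.35
tool_pos: [0.5226, 0.2783, 0.3373]
tool_rot: [-0.267, -3.13, -0.002]
force: [0.5, -0.5, -2.3]
gripper_width: 0.0158
grip_force: 30.0
time: 20.15
tool_pos: [0.5188, 0.2548, 0.3375]
tool_rot: [-0.266, -3.13, 0.0]
force: [-0.1, 0.2, -1.8]
gripper_width: 0.0156
grip_force: 30.0
tcp [0.5188 0.2548 0.3375] yang 80.28207693638711 [-0.0847  0.1698 -1.8183]
end_face 0.7 [0.5356 0.3727 0.0565] [477. 237.]
divider1_top 0.93 [0.5334 0.3358 0.0492] [427. 239.]
divider2_top 0.81 [0.5197 0.2514 0.0535] [321. 242.]
divider3_top 0.64 [0.5058 0.1876 0.0509] [240. 237.]
rail 0.84 [0.5199 0.2626 0.0025] [333. 224.]
rail 0.5 [ 0.3506  0.3002 -0.0007] [346.  13.]
[-0.46822839  0.33856142 -0.33763065] [[-9.85569643e-01  1.69270422e-01  5.09201158e-05]
 [ 1.69270420e-01  9.85569644e-01 -4.35839536e-05]
 [-5.75627946e-05 -3.43357522e-05 -9.99999998e-01]]
```

View pics/w5c.png

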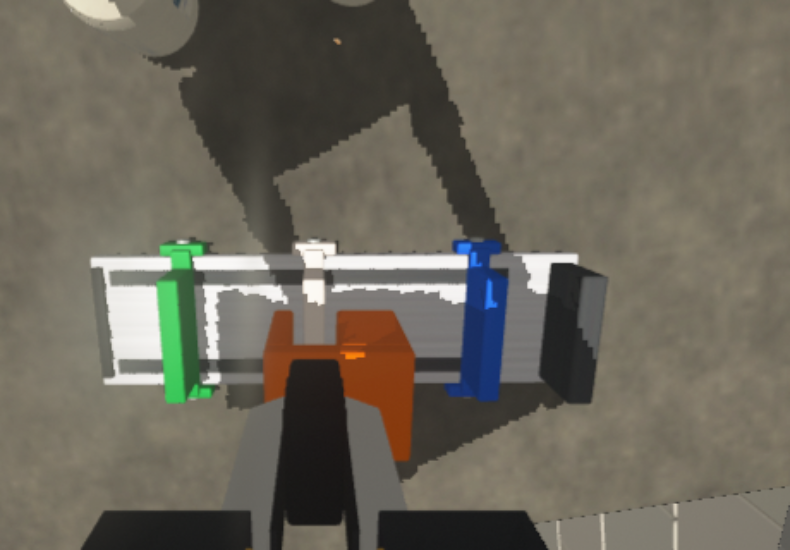

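```bash
J='python3 -m jog'; 
$J '{"xyz":[[0,0,0.4],[0,0,0.4],[0,0,0.4],[0,0,0.4],[0,0,0.4],[0,0,0.4],[0,0,0.35],[0,0.05,0]],"rot":[[0,0,0],[0,0,0],[0,0,0],[0,0,0],[0,0,0],[0,0,0],[0,0,0],[0,0,0]],"gripper":[0,0,0,0,0,0,0,0]}'
python3 f.py 3
$J '{"xyz":[[0,0.1,0],[0,0.1,0],[0,0.1,0],[0,0.1,0],[0,0.1,0],[0,0.1,0],[0,0.1,0],[0,0.1,0]],"rot":[[0,0,0],[0,0,0],[0,0,0],[0,0,0],[0,0,0],[0,0,0],[0,0,0],[0,0,0]],"gripper":[0,0,0,0,0,0,0,0]}'
python3 f.py 3
```

```text
time: 21.25
tool_pos: [0.5186, 0.2552, 0.2813]
tool_rot: [-0.267, -3.128, 0.002]
force: [-0.5, -0.6, -2.7]
gripper_width: 0.0154
grip_force: 30.0
t 21.4 F tool [-0.01 -0.03  2.8 ] sd [0.45 0.26 0.07] Fy [ 0.33 -0.14 -0.28] pos [-468.24  339.69 -282.53] M [-0.05 -0.1  -0.  ] w 0.015768497904514622 yang 80.25735978380011
time: 22.2
tool_pos: [0.5217, 0.2713, 0.2827]
tool_rot: [0.267, 3.13, -0.0]
force: [-0.0, -3.7, -0.3]
gripper_width: 0.0162
grip_force: 30.0
t 22.35 F tool [-1.05 -2.92  0.95] sd [0.3  0.51 0.34] Fy [-3.49 -3.01 -2.26] pos [-468.36  356.02 -282.35] M [ 0.64 -0.24 -0.06] w 0.01613772453135833 yang 80.25360799767144
```

```bash
J='python3 -m jog'; 
$J '{"xyz":[[0,0.1,0],[0,0.1,0],[0,0.1,0],[0,0.1,0],[0,0.1,0],[0,0.1,0],[0,0.1,0],[0,0.1,0]],"rot":[[0,0,0],[0,0,0],[0,0,0],[0,0,0],[0,0,0],[0,0,0],[0,0,0],[0,0,0]],"gripper":[0,0,0,0,0,0,0,0]}'
$J '{"xyz":[[0,0.07,0],[0,0.07,0],[0,0.05,0],[0,0.05,0],[0,0.05,0],[0,0.05,0],[0,0.05,0],[0,0.02,0]],"rot":[[0,0,0],[0,0,0],[0,0,0],[0,0,0],[0,0,0],[0,0,0],[0,0,0],[0,0,0]],"gripper":[0,0,0,0,0,0,0,0]}'
python3 f.py 6
```

```text
time: 23.15
tool_pos: [0.5243, 0.2871, 0.2826]
tool_rot: [-0.267, -3.13, 0.0]
force: [0.0, -4.4, -1.6]
gripper_width: 0.0159
grip_force: 30.0
time: 23.95
tool_pos: [0.5257, 0.2951, 0.2826]
tool_rot: [-0.267, -3.13, 0.0]
force: [0.4, -4.3, -1.5]
gripper_width: 0.0156
grip_force: 30.0
t 24.25 F tool [-0.68 -3.17  1.95] sd [0.58 0.7  0.5 ] Fy [-4.4  -3.58 -2.59 -2.21 -3.21 -3.06] pos [-468.1   379.91 -282.6 ] M [ 0.69 -0.28 -0.06] w 0.015833638444518905 yang 80.2431260360442
```

```bash
J='python3 -m jog'; 
$J '{"xyz":[[0,0.02,0],[0,0.02,0],[0,0.02,0],[0,0.02,0],[0,0.02,0],[0,0.02,0],[0,0.02,0],[0,0.015,0]],"rot":[[0,0,0],[0,0,0],[0,0,0],[0,0,0],[0,0,0],[0,0,0],[0,0,0],[0,0,0]],"gripper":[0,0,0,0,0,0,0,0]}'
python3 f.py 6
```

```text
time: 25.05
tool_pos: [0.5262, 0.2981, 0.2826]
tool_rot: [-0.267, -3.13, 0.0]
force: [0.6, -3.2, -1.4]
gripper_width: 0.0161
grip_force: 30.0
t 25.35 F tool [-0.37 -3.39  2.35] sd [0.46 0.56 0.31] Fy [-3.56 -3.98 -2.5  -3.98 -3.55 -2.79] pos [-468.12  382.93 -282.65] M [ 0.75 -0.19 -0.09] w 0.01588625469195795 yang 80.24993280480629
```

```bash
J='python3 -m jog'; 
$J '{"xyz":[[0,0.007,0],[0,0.007,0],[0,0.007,0],[0,0.007,0],[0,0.007,0],[0,0.007,0],[0,0.005,0],[0,0.005,0]],"rot":[[0,0,0],[0,0,0],[0,0,0],[0,0,0],[0,0,0],[0,0,0],[0,0,0],[0,0,0]],"gripper":[0,0,0,0,0,0,0,0]}'
python3 f.py 5
```

```text
time: 26.15
tool_pos: [0.5264, 0.2991, 0.2826]
tool_rot: [-0.267, -3.13, 0.0]
force: [-0.6, -3.6, -2.8]
gripper_width: 0.016
grip_force: 30.0
t 26.4 F tool [-0.2  -3.68  2.44] sd [0.54 0.32 0.47] Fy [-3.6  -3.89 -4.2  -3.37 -3.36] pos [-468.12  383.89 -282.69] M [ 0.77 -0.11 -0.08] w 0.015610466361040623 yang 80.25260257691983
```

Close to the expected contact (383.95); creeping in 0.3–0.4 mm increments.

```bash
J='python3 -m jog'; 
$J '{"xyz":[[0,0.005,0],[0,0.005,0],[0,0.005,0],[0,0.003,0],[0,0,0],[0,0,0],[0,0,0],[0,0,0]],"rot":[[0,0,0],[0,0,0],[0,0,0],[0,0,0],[0,0,0],[0,0,0],[0,0,0],[0,0,0]],"gripper":[0,0,0,0,0,0,0,0]}'
python3 f.py 5
```

```text
time: 27.2
tool_pos: [0.5265, 0.2993, 0.2826]
tool_rot: [-0.267, -3.13, 0.001]
force: [-1.2, -5.4, -1.9]
gripper_width: 0.0154
grip_force: 30.0
t 27.45 F tool [ 0.38 -5.25  2.93] sd [0.49 0.54 0.61] Fy [-4.78 -6.01 -5.79 -4.95 -4.74] pos [-468.15  383.95 -282.86] M [ 1.12 -0.08 -0.1 ] w 0.016275606573004985 yang 80.25460054568155
```

```bash
J='python3 -m jog'; 
$J '{"xyz":[[0,0,0],[0,0,0],[0,0,0],[0,-0.08,0],[0,-0.07,0],[0,0,-0.9],[0,0,-0.9],[0,0,-0.95]],"rot":[[0,0,0],[0,0,0],[0,0,0],[0,0,0],[0,0,0],[0,0,0],[0,0,0],[0,0,0]],"gripper":[0,0,0,0,0,0,0,0]}'
$J '{"xyz":[[0,-1,0],[0,-1,0],[0,-1,0],[0,-1,0],[0,-1,0],[0,-0.55,0],[0,0,0],[0,0,0]],"rot":[[0,0,0],[0,0,0],[0,0,0],[0,0,0],[0,0,0],[0,0,0],[0,0,0],[0,0,0]],"gripper":[0,0,0,0,0,0,0,0]}'
python3 rail.py w6.png; python3 -c "
import cv2;a=cv2.imread('pics/w6.png')[40:360,140:600];cv2.imwrite('pics/w6c.png',cv2.resize(a,(790,550)))"; python3 -c "
from h import *
s=observe();T=R.from_rotvec(s['tool_rot']).as_matrix();print(T.T@s['tool_pos'])"
```

```text
time: 28.25
tool_pos: [0.5264, 0.2975, 0.3386]
tool_rot: [0.268, 3.129, 0.006]
force: [-0.0, 0.5, -3.0]
gripper_width: 0.0151
grip_force: 30.0
time: 29.05
tool_pos: [0.5072, 0.1868, 0.3374]
tool_rot: [-0.269, -3.13, -0.001]
force: [0.5, 0.7, -3.8]
gripper_width: 0.0159
grip_force: 30.0
tcp [0.5072 0.1868 0.3374] yang 80.17721433690038 [ 0.5085  0.7159 -3.7877]
end_face 0.77 [0.533  0.3713 0.057 ] [564. 234.]
divider1_top 0.92 [0.5343 0.3364 0.0481] [513. 239.]
divider1_top 0.42 [0.5239 0.2942 0.0515] [461. 237.]
divider2_top 0.76 [0.5222 0.2948 0.0544] [463. 236.]
divider3_top 0.55 [0.5079 0.1861 0.0506] [324. 240.]
rail 0.65 [0.5216 0.2641 0.0038] [409. 225.]
[-0.46839925  0.27050269 -0.33751922]
```

View pics/w6c.png

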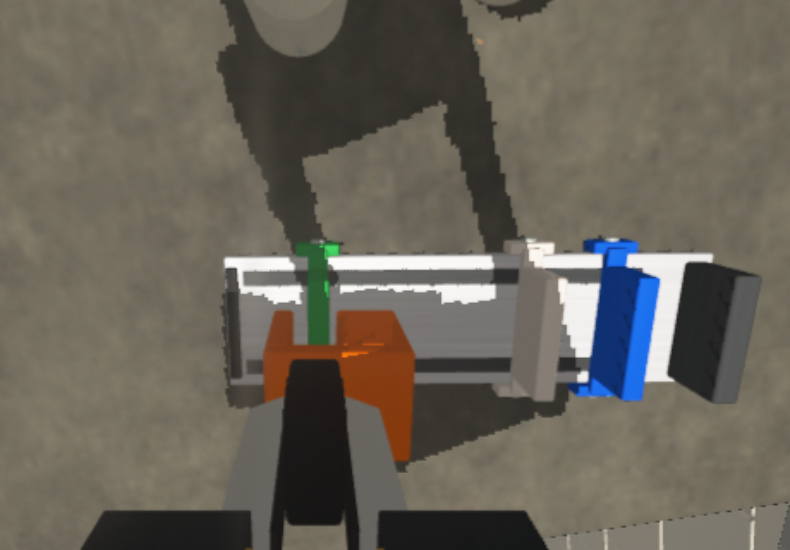

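```bash
J='python3 -m jog'; 
$J '{"xyz":[[0,0.04,0.4],[0,0,0.4],[0,0,0.4],[0,0,0.4],[0,0,0.4],[0,0,0.4],[0,0,0.35],[0,0,0]],"rot":[[0,0,0],[0,0,0],[0,0,0],[0,0,0],[0,0,0],[0,0,0],[0,0,0],[0,0,0]],"gripper":[0,0,0,0,0,0,0,0]}'
python3 f.py 3
$J '{"xyz":[[0,0.1,0],[0,0.1,0],[0,0.1,0],[0,0.1,0],[0,0.1,0],[0,0.1,0],[0,0.1,0],[0,0.1,0]],"rot":[[0,0,0],[0,0,0],[0,0,0],[0,0,0],[0,0,0],[0,0,0],[0,0,0],[0,0,0]],"gripper":[0,0,0,0,0,0,0,0]}'
python3 f.py 3
```

```text
time: 30.15
tool_pos: [0.507, 0.1877, 0.2814]
tool_rot: [-0.267, -3.128, 0.001]
force: [0.5, 0.2, -1.9]
gripper_width: 0.0159
grip_force: 30.0
t 30.3 F tool [-0.33 -0.07  2.94] sd [0.44 0.37 0.35] Fy [-0.08  0.39 -0.52] pos [-468.18  271.03 -282.61] M [-0.07 -0.09  0.01] w 0.015669380324040565 yang 80.25120719742557
time: 31.1
tool_pos: [0.5099, 0.2021, 0.283]
tool_rot: [-0.264, -3.13, 0.009]
force: [-0.4, -6.9, 0.5]
gripper_width: 0.0157
grip_force: 30.0
t 31.25 F tool [-0.98 -6.24 -0.78] sd [0.81 0.27 0.76] Fy [-6.62 -6.08 -6.01] pos [-469.02  283.33 -284.21] M [ 1.48 -0.22 -0.1 ] w 0.01574319571750912 yang 80.36346235435694
```

```bash
J='python3 -m jog'; 
python3 f.py 2
$J '{"xyz":[[0,0.05,0],[0,0.05,0],[0,0.05,0],[0,0.05,0],[0,0.05,0],[0,0.05,0],[0,0.05,0],[0,0.05,0]],"rot":[[0,0,0],[0,0,0],[0,0,0],[0,0,0],[0,0,0],[0,0,0],[0,0,0],[0,0,0]],"gripper":[0,0,0,0,0,0,0,0]}'
python3 f.py 3
python3 - <<'E'
from h import *
C,im=snap('wrist','w7.png'); a=im[40:360,140:600,::-1]; b=snap('side','s7.png')[1][290:430,310:450,::-1]
cv2.imwrite('pics/c7.png',cv2.hconcat([cv2.resize(a,(460,320)),cv2.resize(b,(320,320))]))
E
```

```text
t 31.35 F tool [-0.95 -6.43 -0.35] sd [0.32 0.77 0.59] Fy [-7.2  -5.66] pos [-468.99  283.4  -284.15] M [ 1.43 -0.22 -0.08] w 0.015867244869472608 yang 80.35508793944616
time: 32.15
tool_pos: [0.5112, 0.2099, 0.283]
tool_rot: [-0.264, -3.13, 0.009]
force: [-0.4, -6.6, 0.8]
gripper_width: 0.0158
grip_force: 30.0
t 32.3 F tool [-1.06 -6.16 -0.99] sd [0.73 0.5  0.53] Fy [-5.47 -6.61 -6.41] pos [-468.97  291.1  -284.38] M [ 1.56 -0.22 -0.11] w 0.015787242101007917 yang 80.3656725969109
```

View pics/c7.png

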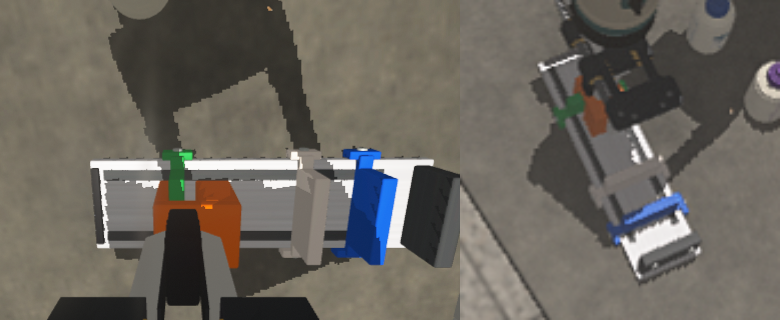

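```bash
J='python3 -m jog'; 
$J '{"xyz":[[0,0.1,0],[0,0.1,0],[0,0.1,0],[0,0.1,0],[0,0.1,0],[0,0.1,0],[0,0.1,0],[0,0.1,0]],"rot":[[0,0,0],[0,0,0],[0,0,0],[0,0,0],[0,0,0],[0,0,0],[0,0,0],[0,0,0]],"gripper":[0,0,0,0,0,0,0,0]}'
$J '{"xyz":[[0,0.1,0],[0,0.1,0],[0,0.1,0],[0,0.1,0],[0,0.1,0],[0,0.1,0],[0,0.1,0],[0,0.1,0]],"rot":[[0,0,0],[0,0,0],[0,0,0],[0,0,0],[0,0,0],[0,0,0],[0,0,0],[0,0,0]],"gripper":[0,0,0,0,0,0,0,0]}'
$J '{"xyz":[[0,0.08,0],[0,0.08,0],[0,0.08,0],[0,0.06,0],[0,0.05,0],[0,0.05,0],[0,0.05,0],[0,0.05,0]],"rot":[[0,0,0],[0,0,0],[0,0,0],[0,0,0],[0,0,0],[0,0,0],[0,0,0],[0,0,0]],"gripper":[0,0,0,0,0,0,0,0]}'
python3 f.py 4; python3 -c "
from h import *
s=observe();print(R.from_rotvec(s['tool_rot']).as_matrix(),s['joints'])"
```

```text
time: 33.2
tool_pos: [0.5138, 0.2257, 0.2829]
tool_rot: [-0.264, -3.13, 0.009]
force: [-0.5, -6.7, 0.2]
gripper_width: 0.016
grip_force: 30.0
time: 34.0
tool_pos: [0.5165, 0.2414, 0.2829]
tool_rot: [-0.264, -3.13, 0.009]
force: [-1.6, -6.8, 2.1]
gripper_width: 0.0161
grip_force: 30.0
time: 34.8
tool_pos: [0.5182, 0.2512, 0.2829]
tool_rot: [-0.264, -3.13, 0.009]
force: [-0.7, -7.4, 0.8]
gripper_width: 0.0152
grip_force: 30.0
t 35.0 F tool [-0.46 -6.76 -1.24] sd [0.33 0.18 0.4 ] Fy [-7.04 -6.56 -6.69 -6.75] pos [-468.66  333.01 -284.92] M [ 1.53 -0.11 -0.07] w 0.01589235361271547 yang 80.35140848229332
[[-9.85853977e-01  1.67602163e-01 -1.20441014e-03]
 [ 1.67606302e-01  9.85838198e-01 -5.58339898e-03]
 [ 2.51563778e-04 -5.70628282e-03 -9.99983687e-01]] [ 0.33243634  0.37051714  1.68529515 -0.00551289  1.08874724 -1.06739658]
```

```bash
J='python3 -m jog'; sed -i "s/P.append(T.T@s\['tool_pos'\]\*1000)/P.append([s['tool_pos'][0]*169.3+s['tool_pos'][1]*985.57, T[1,2]*1000])/" f.py
$J '{"xyz":[[0,0.04,0],[0,0.04,0],[0,0.03,0],[0,0.03,0],[0,0.03,0],[0,0.03,0],[0,0.02,0],[0,0.02,0]],"rot":[[0,0,0],[0,0,0],[0,0,0],[0,0,0],[0,0,0],[0,0,0],[0,0,0],[0,0,0]],"gripper":[0,0,0,0,0,0,0,0]}'
python3 f.py 6
```

```text
time: 35.8
tool_pos: [0.519, 0.2559, 0.2829]
tool_rot: [-0.264, -3.13, 0.009]
force: [-0.9, -6.8, 1.4]
gripper_width: 0.0158
grip_force: 30.0
t 36.1 F tool [-0.73 -6.77 -1.46] sd [0.33 0.39 0.47] Fy [-6.55 -6.04 -6.88 -7.13 -7.17 -6.86] pos [340.14  -5.77] M [ 1.59 -0.15 -0.1 ] w 0.015861702241599634 yang 80.34960347113615
```

```bash
J='python3 -m jog'; 
$J '{"xyz":[[0,0.01,0],[0,0.01,0],[0,0.01,0],[0,0.01,0],[0,0.01,0],[0,0.01,0],[0,0.01,0],[0,0.01,0]],"rot":[[0,0,0],[0,0,0],[0,0,0],[0,0,0],[0,0,0],[0,0,0],[0,0,0],[0,0,0]],"gripper":[0,0,0,0,0,0,0,0]}'
python3 f.py 6
```

```text
time: 36.9
tool_pos: [0.5192, 0.2575, 0.2829]
tool_rot: [-0.264, -3.13, 0.009]
force: [-1.1, -8.3, 1.9]
gripper_width: 0.0158
grip_force: 30.0
t 37.2 F tool [-0.54 -7.15 -1.42] sd [0.55 0.29 0.33] Fy [-7.31 -6.93 -7.49 -7.09 -7.41 -6.65] pos [341.71  -5.86] M [ 1.59 -0.13 -0.1 ] w 0.01607830665380801 yang 80.35224778390858
```

```bash
J='python3 -m jog'; 
$J '{"xyz":[[0,0.006,0],[0,0.006,0],[0,0.006,0],[0,0.006,0],[0,0.006,0],[0,0.006,0],[0,0,0],[0,0,0]],"rot":[[0,0,0],[0,0,0],[0,0,0],[0,0,0],[0,0,0],[0,0,0],[0,0,0],[0,0,0]],"gripper":[0,0,0,0,0,0,0,0]}'
python3 f.py 6
```

```text
time: 38.0
tool_pos: [0.5193, 0.2582, 0.2829]
tool_rot: [-0.264, -3.13, 0.009]
force: [-1.0, -7.0, 1.2]
gripper_width: 0.016
grip_force: 30.0
t 38.3 F tool [-0.66 -6.91 -1.23] sd [0.5  0.64 0.27] Fy [-7.85 -7.44 -7.06 -6.81 -5.94 -6.33] pos [342.41  -5.88] M [ 1.61 -0.14 -0.12] w 0.015713228576518426 yang 80.34904108333072
```

```bash
J='python3 -m jog'; 
$J '{"xyz":[[0,0.006,0],[0,0.006,0],[0,0.006,0],[0,0.006,0],[0,0.006,0],[0,0,0],[0,0,0],[0,0,0]],"rot":[[0,0,0],[0,0,0],[0,0,0],[0,0,0],[0,0,0],[0,0,0],[0,0,0],[0,0,0]],"gripper":[0,0,0,0,0,0,0,0]}'
python3 f.py 6
```

```text
time: 39.1
tool_pos: [0.5195, 0.2588, 0.2829]
tool_rot: [-0.264, -3.13, 0.009]
force: [-0.2, -7.2, 1.2]
gripper_width: 0.0157
grip_force: 30.0
t 39.4 F tool [-0.64 -6.88 -1.3 ] sd [0.51 0.55 0.82] Fy [-7.71 -5.92 -6.85 -7.09 -7.14 -6.56] pos [343.01  -5.89] M [ 1.62 -0.17 -0.1 ] w 0.015468440244888608 yang 80.35120113441111
```

```bash
J='python3 -m jog'; 
$J '{"xyz":[[0,0.006,0],[0,0.006,0],[0,0.006,0],[0,0.006,0],[0,0.006,0],[0,0,0],[0,0,0],[0,0,0]],"rot":[[0,0,0],[0,0,0],[0,0,0],[0,0,0],[0,0,0],[0,0,0],[0,0,0],[0,0,0]],"gripper":[0,0,0,0,0,0,0,0]}'
python3 f.py 6
```

```text
time: 40.2
tool_pos: [0.5195, 0.2593, 0.2829]
tool_rot: [-0.264, -3.13, 0.01]
force: [-1.2, -8.7, 1.1]
gripper_width: 0.0156
grip_force: 30.0
t 40.5 F tool [-0.18 -7.26 -1.43] sd [0.33 0.42 0.46] Fy [-7.29 -7.45 -7.1  -7.55 -7.73 -6.43] pos [343.53  -6.13] M [ 1.66 -0.16 -0.12] w 0.01602478375685202 yang 80.35318244101543
```

```bash
J='python3 -m jog'; 
$J '{"xyz":[[0,0.007,0],[0,0.007,0],[0,0.006,0],[0,0,0],[0,0,0],[0,0,0],[0,0,0],[0,0,0]],"rot":[[0,0,0],[0,0,0],[0,0,0],[0,0,0],[0,0,0],[0,0,0],[0,0,0],[0,0,0]],"gripper":[0,0,0,0,0,0,0,0]}'
python3 f.py 6
```

```text
time: 41.3
tool_pos: [0.5196, 0.2595, 0.2829]
tool_rot: [-0.264, -3.13, 0.011]
force: [-0.8, -8.6, 1.7]
gripper_width: 0.0159
grip_force: 30.0
t 41.6 F tool [-0.44 -7.97 -1.58] sd [0.45 0.23 0.41] Fy [-8.18 -8.12 -8.16 -7.75 -7.56 -8.03] pos [343.72  -6.75] M [ 1.82 -0.17 -0.12] w 0.015631334418929086 yang 80.35859348045501
```

```bash
J='python3 -m jog'; 
$J '{"xyz":[[0,0.008,0],[0,0.008,0],[0,0.006,0],[0,0,0],[0,0,0],[0,0,0],[0,0,0],[0,0,0]],"rot":[[0,0,0],[0,0,0],[0,0,0],[0,0,0],[0,0,0],[0,0,0],[0,0,0],[0,0,0]],"gripper":[0,0,0,0,0,0,0,0]}'
python3 f.py 6
```

```text
time: 42.4
tool_pos: [0.5196, 0.2597, 0.2829]
tool_rot: [-0.263, -3.129, 0.012]
force: [-0.8, -8.2, 2.3]
gripper_width: 0.0159
grip_force: 30.0
t 42.7 F tool [-0.44 -8.73 -2.09] sd [0.56 0.59 0.36] Fy [-8.42 -7.78 -9.42 -9.21 -8.33 -9.22] pos [343.92  -7.48] M [ 1.97 -0.19 -0.11] w 0.01600180951470391 yang 80.37113809069483
```

```bash
J='python3 -m jog'; 
$J '{"xyz":[[0,0.005,0],[0,0,0],[0,0,0],[0,0,0],[0,0,0],[0,0,0],[0,0,0],[0,0,0]],"rot":[[0,0,0],[0,0,0],[0,0,0],[0,0,0],[0,0,0],[0,0,0],[0,0,0],[0,0,0]],"gripper":[0,0,0,0,0,0,0,0]}'
python3 f.py 3
$J '{"xyz":[[0,-0.12,0],[0,-0.12,0],[0,-0.11,0],[0,0,0],[0,0,-0.7],[0,0,-0.9],[0,0,-0.95],[0,0,-0.5]],"rot":[[0,0,0],[0,0,0],[0,0,0],[0,0,0],[0,0,0],[0,0,0],[0,0,0],[0,0,0]],"gripper":[0,0,0,0,0,0,0,0]}'
python3 f.py 3
$J '{"xyz":[[-0.25,-0.95,0],[-0.25,-0.95,0],[-0.25,-0.95,0],[-0.25,-0.95,0],[-0.25,-0.95,0],[-0.25,-0.95,0],[-0.25,-0.95,0],[-0.25,-0.95,0]],"rot":[[0,0,0],[0,0,0],[0,0,0],[0,0,0],[0,0,0],[0,0,0],[0,0,0],[0,0,0]],"gripper":[0,0,0,0,0,0,0,0]}'
```

```text
time: 43.5
tool_pos: [0.5196, 0.2598, 0.2829]
tool_rot: [-0.263, -3.129, 0.012]
force: [-1.4, -7.7, 2.5]
gripper_width: 0.0158
grip_force: 30.0
t 43.65 F tool [-1.18 -8.93 -1.8 ] sd [0.29 0.19 0.3 ] Fy [-9.02 -8.67 -9.1 ] pos [343.97  -7.65] M [ 2.03 -0.21 -0.13] w 0.015696456178240784 yang 80.3752177645394
time: 44.45
tool_pos: [0.5193, 0.2557, 0.3452]
tool_rot: [0.267, 3.128, 0.003]
force: [0.4, -0.2, -3.0]
gripper_width: 0.0157
grip_force: 30.0
t 44.6 F tool [0.12 0.14 2.54] sd [0.76 0.35 0.14] Fy [ 0.62 -0.01 -0.2 ] pos [339.79   1.39] M [-0.03 -0.12  0.01] w 0.015815481250006664 yang 80.25516521705465
time: 45.4
tool_pos: [0.5322, 0.0978, 0.3423]
tool_rot: [-0.267, -3.128, 0.0]
force: [1.4, 0.0, -2.4]
gripper_width: 0.0158
grip_force: 30.0
```

```bash
J='python3 -m jog'; 
$J '{"xyz":[[-0.25,-0.95,0],[-0.25,-0.95,0],[-0.25,-0.95,0],[-0.25,-0.95,0],[0,0,0.7],[0,0,0.7],[0,0,0.7],[0,0,0.4]],"rot":[[0,0,0],[0,0,0],[0,0,0],[0,0,0],[0,0,0],[0,0,0],[0,0,0],[0,0,0]],"gripper":[0,0,0,0,0,0,0,0]}'
python3 - <<'E'
from h import *
print(observe()['tool_pos'])
C,im=snap('side','s8.png'); a=im[200:420,260:440,::-1]; b=snap('scene','sc8.png')[1][170:320,270:400,::-1]
cv2.imwrite('pics/c8.png',cv2.hconcat([cv2.resize(a,(392,480)),cv2.resize(b,(400,480))]))
E
```

```text
time: 46.2
tool_pos: [0.5386, 0.0203, 0.2915]
tool_rot: [-0.267, -3.126, -0.0]
force: [-0.1, -0.6, -2.5]
gripper_width: 0.0159
grip_force: 30.0
[0.53862818 0.02029574 0.29145205]
```

View pics/c8.png

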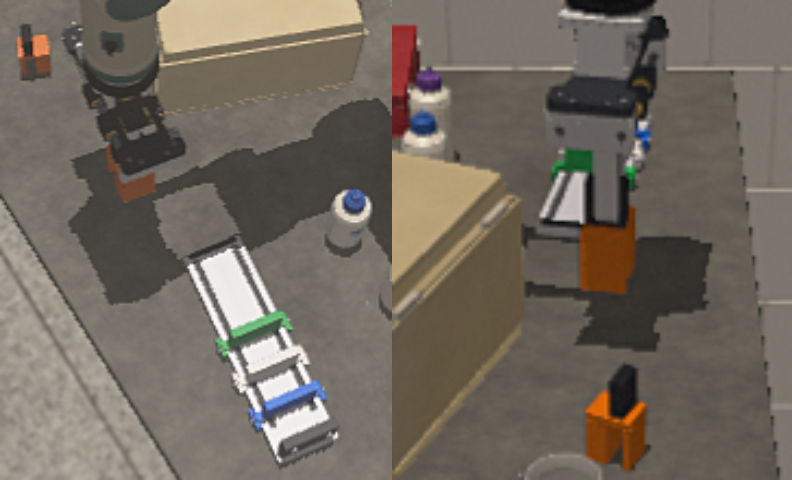

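```bash
J='python3 -m jog'; 
$J '{"xyz":[[0,0,0.3],[0,0,0.3],[0,0,0.2],[0,0,0.15],[0,0,0.1],[0,0,0.05],[0,0,0.05],[0,0,0.05]],"rot":[[0,0,0],[0,0,0],[0,0,0],[0,0,0],[0,0,0],[0,0,0],[0,0,0],[0,0,0]],"gripper":[0,0,0,0,0,0,0,0]}'
python3 f.py 4; python3 -c "
from h import *
print(observe()['tool_pos'])"
```

```text
time: 47.1
tool_pos: [0.5395, 0.0203, 0.2698]
tool_rot: [0.267, 3.13, -0.0]
force: [0.7, -0.2, -3.4]
gripper_width: 0.0159
grip_force: 30.0
t 47.3 F tool [-0.15 -0.56  3.04] sd [0.23 0.4  0.18] Fy [-1.19 -0.34 -0.6  -0.13] pos [111.31  -0.09] M [-0.06 -0.11  0.02] w 0.01583271860551292 yang 80.25406582570311
[0.53945357 0.0202766  0.26974655]
```

```bash
J='python3 -m jog'; 
$J '{"xyz":[[0,0,0.1],[0,0,0.07],[0,0,0.05],[0,0,0.03],[0,0,0.03],[0,0,0.03],[0,0,0.02],[0,0,0.01]],"rot":[[0,0,0],[0,0,0],[0,0,0],[0,0,0],[0,0,0],[0,0,0],[0,0,0],[0,0,0]],"gripper":[0,0,0,0,0,0,0,0]}'
python3 f.py 4; python3 -c "
from h import *
print(observe()['tool_pos'])"
```

```text
time: 48.1
tool_pos: [0.5394, 0.0203, 0.2632]
tool_rot: [0.267, 3.13, -0.0]
force: [-1.4, -1.0, 1.1]
gripper_width: 0.016
grip_force: 30.0
t 48.3 F tool [ 0.65 -0.28 -1.07] sd [0.72 0.74 0.75] Fy [ 0.55 -1.25  0.3  -0.74] pos [111.32  -0.1 ] M [-0.04  0.07  0.01] w 0.016052265418925418 yang 80.25325183430196
[0.53941116 0.02028882 0.26317325]
```

Standing on the bench (about 1 N beyond its own weight); release and rise.

```bash
J='python3 -m jog'; 
$J '{"xyz":[[0,0,0],[0,0,0],[0,0,0],[0,0,0],[0,0,0],[0,0,-0.2],[0,0,-0.5],[0,0,-1]],"rot":[[0,0,0],[0,0,0],[0,0,0],[0,0,0],[0,0,0],[0,0,0],[0,0,0],[0,0,0]],"gripper":[50,50,50,50,50,50,50,50]}'
$J '{"xyz":[[0,0,-1],[0,0,-1],[0,0,-1],[0,0,-1],[0,0,-1],[0,0,-0.5],[0,0,0],[0,0,0]],"rot":[[0,0,0],[0,0,0],[0,0,0],[0,0,0],[0,0,0],[0,0,0],[0,0,0],[0,0,0]],"gripper":[50,50,50,50,50,50,50,50]}'
python3 rail.py w9.png; cp pics/w9.png pics/w9v.png; python3 -c "
from h import *
C=cam('wrist');print([(r['p'],w(C,r['centre'])) for r in place_of('wrist','gauge')+place_of('wrist','gauge_grip')]);C=cam('side');grab_frame('side')
for t in ['end_face','divider1_top','divider2_top','divider3_top']: print(t,[w(C,r['centre'])@[.1693,.9856,0] for r in place_of('side',t)[:2]])"
```

```text
time: 49.1
tool_pos: [0.539, 0.0203, 0.2967]
tool_rot: [-0.267, -3.127, 0.0]
force: [-0.0, 0.1, -1.3]
gripper_width: 0.0473
grip_force: 0.0
time: 49.9
tool_pos: [0.5391, 0.0203, 0.4066]
tool_rot: [-0.267, -3.13, 0.0]
force: [-0.3, 0.2, -1.2]
gripper_width: 0.0468
grip_force: 0.0
tcp [0.5391 0.0203 0.4066] yang 80.25037312010609 [-0.2705  0.1784 -1.2415]
divider2_top 0.88 [0.5223 0.2939 0.0544] [613. 154.]
divider2_top 0.56 [0.5188 0.2519 0.0492] [563. 158.]
divider3_top 0.68 [0.5192 0.2516 0.0502] [563. 158.]
rail 0.9 [0.52   0.261  0.0039] [544. 154.]
[(0.56, array([0.53841219, 0.01733381, 0.00140884])), (0.56, array([ 0.55172227, -0.18640928,  0.00343765])), (0.6, array([0.53734225, 0.01955518, 0.08193375])), (0.59, array([ 0.55043759, -0.1868279 ,  0.0556982 ]))]
end_face [np.float64(0.45854594821588446)]
divider1_top [np.float64(0.4244924055068121), np.float64(-0.15052429100936543)]
divider2_top [np.float64(0.3806317067275909)]
divider3_top [np.float64(0.3391894155674684)]
```

View pics/w9v.png

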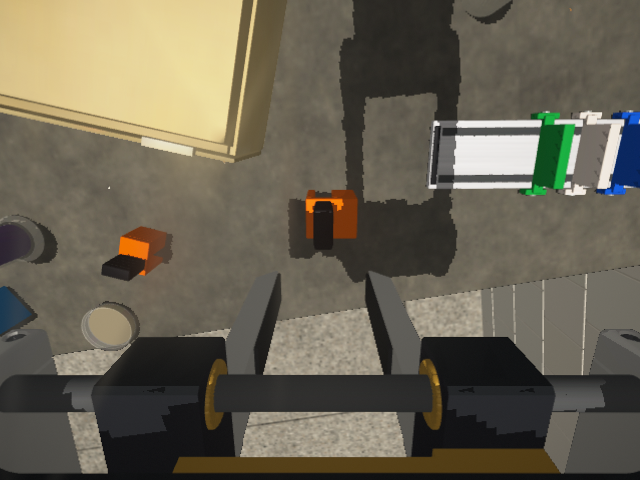

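The gauge stands upright at (328,215), clear of the rail. The dividers sit at 0.4245 / 0.3806 / 0.3392 m along the rail, against expected 0.422 / 0.380 / 0.338 m, which is within the network's accuracy.

```bash
python3 -c "
from cell import *
print(finish_job())"
```

```text
the job is handed in; nothing more can be done
None
```

I set the three dividers in order from the end stop, each held bearing at about 2 N for at least half a second. The gauge stands upright on the bench clear of the rail, and I handed the job in at about 50 s.

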